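# Show the flange's plug to the bench camera through the swivel mirror

## Task

Take the steel flange out of the wooden block and hang it by its eye on the stand's peg, with the brass plug facing the mirror, and let go of it. Then turn the mirror by its top tab until the bench camera, which looks into the mirror, sees the plug in the middle of it, and finish while still holding the mirror still at that angle, since it springs back if let go. Leave the hammer, the wrench and the turbo core where they lie.

Things in the scene. Friction and masses are not known exactly. Their poses are not given: they have to be found in the camera images.
- flange: Loose upright steel plate, 8 mm thick, 0.28-0.42 kg, in the block's slot. Foot 70 mm wide, 60 high; above it a neck 36 mm wide up to 120 mm, with a round 19 mm eye (hole); grip the solid neck above the eye (85 to 120 mm height) across the 8 mm. Origin: middle of the lower edge; z up the plate, y along its width, x through its thickness; the face with the plug looks to -x.
- flange_eye (a point): Centre of the flange's eye, 75 mm above its lower edge, axes as the flange's.
- plug (a point): The mark to be seen: a round brass plug, 16 mm across, 3 mm proud of the flange's -x face, 30 mm above its lower edge, on the centre line; at the start it faces roughly to the robot's right.
- rack: Fixed wooden block, 72 x 100 x 26 mm, with one slot (12 mm wide, 84 mm long, its floor 8 mm above the table, open at the top) that holds the flange; slot along its y. Origin: centre of its underside.
- stand: Fixed grey stand: foot, 24 x 30 mm post 147 mm high (x 0 to 24 mm), and a level steel peg, 10 mm diameter, 70 mm long, axis 140 mm above the table, pointing to the stand's -x (roughly towards the mirror), with a 13 mm ball at its tip. Origin: on the table under the place where the peg leaves the post's face.
- peg_mid (a point): Middle of the peg's length on its axis, 35 mm from the post's face, axes as the stand's.
- station: Fixed inspection station: aluminium base 250 x 90 x 10 mm with the upright swivel mirror at one end and a black bench camera at the other. Origin: on the table, on the mirror's vertical turning axis; +x points to the camera, whose body spans x 162 to 223 mm and is 110 mm high.
- lens (a point): Centre of the camera's lens, 170 mm from the mirror's axis along the station's +x, 90 mm high; it is fixed and looks straight at the mirror.
- mirror: Upright swivel mirror: black frame 76 mm wide, 6 thick, 60 to 120 mm high, glass 70 x 50 mm on its +x face, grip tab on top. Turns about the vertical axis through its glass, 0 to 1.4 rad counter-clockwise from above; at rest it faces the camera squarely (its x along the station's +x); a spring of 0.1 N m per rad drives it back there. Origin: on the table, on the axis; x is the mirror's normal.
- mirror_tab (a point): Top centre of the mirror's grip tab, on the turning axis, 156 mm high: an upright steel tab 10 mm thick, 34 mm wide, standing 36 mm above the mirror's frame (from 120 to 156 mm), parallel to the glass. Its x axis is the mirror's normal, across the 10 mm.
- mirror_mid (a point): Middle of the mirror's glass, on the turning axis, 90 mm high; its x axis is the mirror's normal.
- sight_line (a point): Nothing to touch: the camera's line of sight after the mirror. Its origin is the middle of the glass and its +x axis runs where the line from the lens goes after reflection there; it turns from the station's +x by twice the mirror's turn. The plug shows in the middle of the mirror when it lies on this axis.
- hammer: Bystander: loose hammer, 260 mm long, lying on the bench. Leave it.
- wrench: Bystander: loose wrench lying on the bench. Leave it.
- core: Bystander: loose turbo core, a turned aluminium piece 76 mm across, 75 mm high, standing on the bench. Leave it.
There are look-alikes about, which are no part of the job. What is shaped like the flange but purple is not meant. Of the things that look like the stand, the smaller one is meant.

How it is judged:
By the outcome, as a careful person would: the job done as asked, in the order asked, and still so for the second after the job is handed in, while the arm keeps its last pose, push and grip.
It also fails if it takes over 59 s, if anything falls off the work surface, if the arm or the gripper's body presses on something with over 40 N, if the wrist force passes 120 N, or if a joint passes its speed limit or range.

## Robot

A 7-joint arm with a two-finger parallel gripper is mounted at the origin on the work surface. World frame = base frame: x ahead of the robot, y to its left, z up, the work surface at z = 0. Lengths are in m, angles in rad, forces in N, time in s.
With the tool pointing down it reaches from about 0.4 to 0.85 m from the base axis. Payload 10.4 kg.
Tool frame: the origin (TCP) lies at the centre of the arm's flange, where the gripper is bolted on; the fingertips stand 173 mm ahead of it and the grasp point (between the pads) lies 155 mm ahead of it; z points along the fingers, y is the line along which they close (so a half turn about z gives the same grasp; the last joint's range is limited). The gripper opens to 85 mm and grips with 20 to 120 N. Pads are 22 mm wide; open, the fingers measure 114 mm over their backs; the gripper's body (76 mm by 85 mm) begins 54 mm behind the grasp point. The pads swing forward as they close: fully open they stand 13 mm farther back than shut.
Start: joints at [-1.322, 0.332, -0.065, 1.46, 0.022, 1.35, -0.088], TCP at [0.168, 0.602, 0.405] pointing down, gripper open.
Joint ranges: [-2.6, 2.6], [-0.5, 2.12], [-1.47, 1.34], [0.16, 2.42], [-1.27, 4.41], [0.06, 2.06], [-2.6, 2.6]. Speed limits (rad/s): [2.22, 2.22, 2.79, 2.79, 3.14, 3.14, 3.14].

## Interface

Orientations are given as a unit quaternion [x, y, z, w].
In Python, from workcell import manip, viewer, finder gives the robot as it stands.
- The arm moves only by the tool arm_command, never from a script. Its argument "plan" is a list of rows, each an object with "dp": the shift along the tool's x, y, z in mm, a list of three; "spin": the turn about the tool's z in rad. A call has 1 to 5 rows; each row shifts and turns the commanded pose from where the row before left it, along the tool's axes as they then stand; what a row does not reach is not made up. A row lasts 1/10 s, in which the tool goes at most 50 mm and 8.59 degrees, less where a joint would pass 70% of its speed; a pose out of reach is approached as far as the arm can. A call is refused whole if a number of a shift passes 50 or a number of a turn 0.15, either way. A call with a gripper value outside its range is refused whole. "grip" is the closure, from -1 (fully open) to 1 (shut), set as the call begins (left out, the last holds). The fingers move at their own pace and stop on an object; "newtons" is the grip in N (left out, the last holds). Time passes only in rows, so rows that do not move let the fingers close. It gives the time, the measured TCP pose, the force, the opening and the grip force at its end, in the units of the state.
- manip.get_obs(): the state, without advancing time (a new reading comes with each control period).
- viewer.camera(name): name is "side" or "top" or "wrist"; returns the picture (480x640x3 uint8, blue, green, red); there is no depth.
- viewer.camera_params(name): a dict with "vertical_fov" (degrees; the focal length in pixels is half the picture's height over the tangent of half this angle, whatever the lens; pixels are square), "cx", "cy" (the principal point, pixels), "R" (3x3) and "t" (3): a world point X has camera coordinates R X + t; the wrist camera has in their place "T_tool_cam" (4x4, takes a point from camera to tool coordinates, whose origin is the TCP and whose axes are the flange's). Camera axes: x right, y down, z forward; pixel columns grow to the right and rows downward; lengths in m; the calibration is good to about 2 mm. A picture is of the moment at which its call begins: read the wrist's pose just before it. camera_params takes no time and is no camera call.
- manip.hand_in(): hands the job in; it is judged then, once.
Trained networks look in the newest picture that a camera, given by its name, has taken for a name from the list of things; names that differ only in an ending like _2 or _b are one class to them, and where a whole thing is asked for, a point or a joint stands for the part that bears it (a point fixed in the world has none). Each returns a list of dicts, best first, with "score" (0 to 1); they miss things now and then, are a little off and sometimes report something else, mostly with a low value. They report only what shows in the picture. A call takes as long as a camera call. They do not tell look-alikes from the thing itself.
- finder.find_in(camera, thing): "position" ([x, y, z] in m, in world coordinates, good to about 4 mm: the middle of the surface that is visible of it).
The state is a dict: "clock": time; "joint_pos": joint angles; "joint_velocities": joint speeds; "tau": joint torques, N m; "position": TCP position; "ee_rot": TCP orientation; "ft_force": force on the tool from outside, world axes, zero at the start; "torque": the same for the moment, N m; "grip_width": opening from 0.0 (shut) to 1.0 (fully open); "grasp_force": force on a finger pad.
Only numpy, scipy, OpenCV 4.12 (cv2) and the standard library are available. Lean on these libraries where they do the work, as an engineer would, in place of code of your own. Each camera call takes 0.05 s, during which the arm holds its last target. There are 200 camera calls.

## Working session

There is one attempt and no reset: what is moved stays moved. The work goes in short steps, Python scripts to look and compute and a tool call to move; the robot and the scene stay as the last step left them, time stands still between calls to the robot, and variables do not carry over. Pictures are saved under pics/ and viewed, at most 10 in all, crops included, and the job is handed in when it is done.

Besides the shell and the picture viewer there is one more tool, called after "Request:" as name(argument=value, ...) on one line, values as JSON. arm_command: Moves the arm, as the interface text tells. Its arguments: {"type":"object","properties":{"plan":{"type":"array","items":{"type":"object","properties":{"dp":{"type":"array","items":{"type":"number"}},"spin":{"type":"number"}}}},"grip":{"type":"number"},"newtons":{"type":"number"}},"required":["plan"]}

```bash
ls; mkdir -p pics
python3 - <<'E'
from workcell import manip, viewer, finder
import cv2, numpy as np
np.set_printoptions(precision=4,suppress=True)
o=manip.get_obs(); print({k:np.round(v,4) for k,v in o.items()})
for c in("top","side"):
    cv2.imwrite(f"pics/{c}0.png",viewer.camera(c)); 
    p=viewer.camera_params(c); print(c,p)
    for t in("flange","flange_eye","plug","rack","stand","peg_mid","station","lens","mirror_tab","mirror"):
        print(c,t,[(np.round(d["position"],3).tolist(),round(d["score"],2)) for d in finder.find_in(c,t)])
print(viewer.camera_params("wrist"))
E
```

```text
pics
{'clock': np.float64(0.0), 'joint_pos': array([-1.3216,  0.3329, -0.0647,  1.4609,  0.0216,  1.3499, -0.0885]), 'joint_velocities': array([ 0.0009,  0.0001,  0.0002, -0.0012,  0.0008, -0.0016, -0.0009]), 'tau': array([  0.0001, -62.5434,   0.0493, -39.1616,   0.0163,   0.0096,
        -0.    ]), 'position': array([0.1678, 0.6019, 0.4039]), 'ee_rot': array([ 0.1355,  0.9908, -0.0007, -0.0001]), 'ft_force': array([ 0.6265, -0.3996, -0.5578]), 'torque': array([-0.0162, -0.0055,  0.0346]), 'grasp_force': np.float64(0.0), 'grip_width': np.float64(0.9999)}
top {'vertical_fov': 43.05035329036192, 'cx': 314.049118605451, 'cy': 239.83501423279603, 'R': array([[ 0.0246, -0.9996, -0.0144],
       [-0.9926, -0.0227, -0.1195],
       [ 0.1191,  0.0172, -0.9927]]), 't': array([-0.0563,  0.5564,  1.6181])}
top flange [([0.503, -0.466, 0.062], 0.84), ([0.54, -0.356, 0.068], 0.71), ([0.719, -0.361, 0.026], 0.63)]
top flange_eye [([0.543, -0.36, 0.064], 0.7), ([0.5, -0.469, 0.057], 0.56), ([0.512, 0.202, 0.014], 0.29)]
top plug [([0.515, 0.2, 0.013], 0.68), ([0.538, -0.36, 0.066], 0.64), ([0.501,
[... 1066 characters left out ...]
32, -0.333, 0.024], 0.55)]
side stand [([0.377, 0.383, 0.067], 0.91), ([0.511, 0.239, 0.033], 0.75), ([0.684, 0.252, 0.047], 0.26)]
side peg_mid [([0.373, 0.38, 0.068], 0.89), ([0.515, 0.244, 0.032], 0.88)]
side station [([0.604, -0.064, 0.015], 0.97)]
side lens [([0.6, -0.059, 0.012], 0.67), ([0.501, -0.068, 0.118], 0.47)]
side mirror_tab [([0.508, -0.071, 0.116], 0.74)]
side mirror [([0.5, -0.069, 0.117], 0.67)]
{'vertical_fov': 71.77252903523367, 'cx': 316.9272626203131, 'cy': 242.60649431378386, 'T_tool_cam': array([[-0.0001, -0.96  , -0.28  ,  0.0719],
       [ 1.    , -0.0002,  0.0003, -0.0005],
       [-0.0004, -0.28  ,  0.96  ,  0.0305],
       [ 0.    ,  0.    ,  0.    ,  1.    ]])}
```

View pics/top0.png

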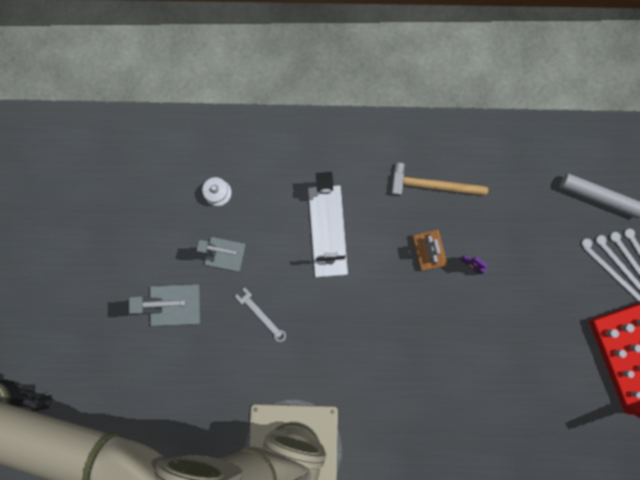

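View pics/side0.png

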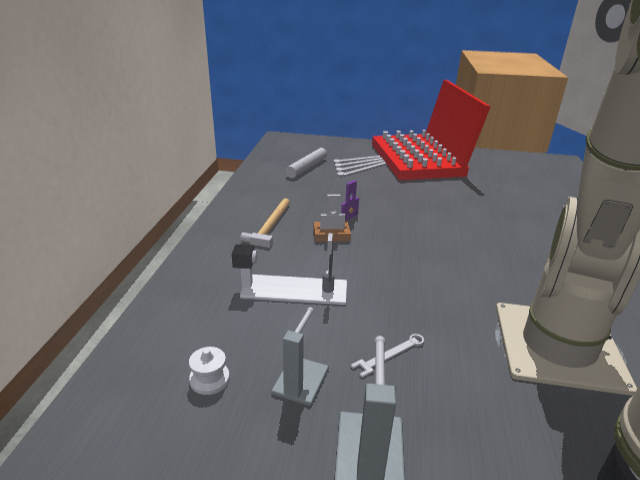

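The top view shows:
- **Flange:** the steel one is in the wooden block at about (432,248). Its look-alike is the purple plate at (475,264).
- **Stand:** the smaller one is at (225,252). The bigger look-alike is at (172,305).
- **Station:** the mirror is at (330,258) and the camera at (325,182).

I choose the steel plate in the block and the smaller stand. I'm going over that stand first to look at it on the way.

Request:
arm_command(plan=[{"dp": [-37,-25,0]},{"dp": [-37,-25,0]},{"dp": [-37,-25,0]},{"dp": [-37,-25,0]},{"dp": [-37,-25,0]}], grip=-1)

```text
invalid input at $.plan[0]: expected keys dp, spin
```

Request:
arm_command(plan=[{"dp": [-37,-25,0]},{"dp": [-37,-25,0]},{"dp": [-37,-25,0]},{"dp": [-37,-25,0]},{"dp": [-37,-25,0]}])

```text
invalid input at $.plan[0]: expected keys dp, spin
```

Request:
arm_command(plan=[{"dp": [-37,-25,0]},{"dp": [-37,-25,0]},{"dp": [0,0,0]},{"dp": [0,0,0]}])

```text
invalid input at $.plan[0]: expected keys dp, spin
```

```bash
cat > h.py <<'E'
from workcell import manip, viewer, finder
import cv2, numpy as np, pickle
from scipy.spatial.transform import Rotation as Rn
np.set_printoptions(precision=4,suppress=True)
def pose():
    o=manip.get_obs(); T=np.eye(4); T[:3,:3]=Rn.from_quat(o["ee_rot"]).as_matrix(); T[:3,3]=o["position"]; return T
def snap(name):
    "wrist picture, saved with its world->cam pose"
    T=pose(); im=viewer.camera("wrist"); p=viewer.camera_params("wrist")
    W=T@p["T_tool_cam"]; f=240/np.tan(np.radians(p["vertical_fov"]/2))
    K=np.array([[f,0,p["cx"]],[0,f,p["cy"]],[0,0,1]])
    cv2.imwrite(f"pics/{name}.png",im); pickle.dump((K,W),open(f"pics/{name}.pkl","wb"))
    print("tcp",T[:3,3],"a",np.arctan2(T[0,1],T[1,1])); return im
def at_z(name,uv,z):
    "pixels -> world points on the plane of height z"
    K,W=pickle.load(open(f"pics/{name}.pkl","rb")); uv=np.atleast_2d(np.array(uv,float))
    d=np.c_[uv,np.ones(len(uv))]@np.linalg.inv(K).T@W[:3,:3].T
    return W[:3,3]+d*((z-W[2,3])/d[:,2])[:,None]
def px(name,X):
    K,W=pickle.load(open(f"pics/{name}.pkl","rb")); c=(np.atleast_2d(X)-W[:3,3])@W[:3,:3]; q=c@K.T; return q[:,:2]/q[:,2:]
def find(cam,*things):
    for t in things: print(t,[(np.round(d["position"],4).tolist(),round(d["score"],2)) for d in finder.find_in(cam,t)][:3])
def go(x,y,z,a):
    "total shift (present tool axes, mm) and spin to a target"
    T=pose(); a0=np.arctan2(T[0,1],T[1,1]); print("now",T[:3,3],a0,"dp",1000*T[:3,:3].T@(np.array([x,y,z])-T[:3,3]),"spin",a-a0)
E
python3 - <<'E'
from h import *
snap("w_stand"); find("wrist","stand","peg_mid")
E
```

```text
tcp [0.1678 0.6021 0.4047] a 0.27182100272086357
stand [([0.3877, 0.2801, 0.0132], 0.81)]
peg_mid [([0.3854, 0.2861, 0.0179], 0.94)]
```

View pics/w_stand.png

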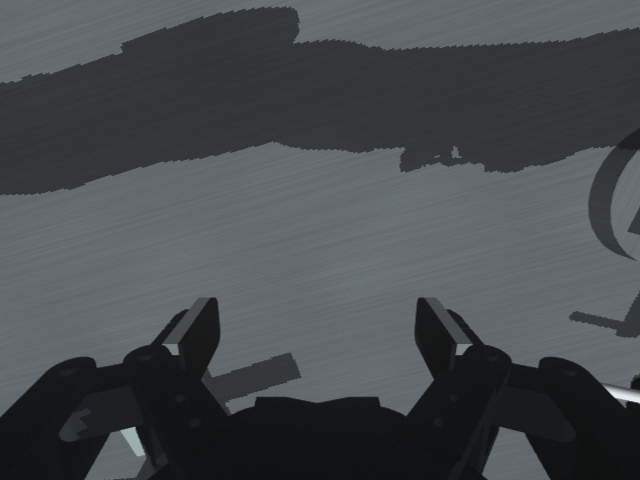

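The move was refused because every row needs a spin, so this wrist picture only shows bare bench and the open fingers. I'll repeat the move with spins added.

Request:
arm_command(plan=[{"dp": [-37,-25,0],"spin": 0},{"dp": [-37,-25,0],"spin": 0},{"dp": [-37,-25,0],"spin": 0},{"dp": [-37,-25,0],"spin": 0},{"dp": [-37,-25,0],"spin": 0}], grip=-1)

```text
clock: 1.75
position: [0.3134, 0.4304, 0.4049]
ee_rot: [0.135, 0.991, 0.0, 0.0]
ft_force: [-0.0, 0.4, -0.5]
grip_width: 0.998
grasp_force: 0.0
```

Request:
arm_command(plan=[{"dp": [-37,-25,0],"spin": 0},{"dp": [-37,-25,0],"spin": 0},{"dp": [-37,-25,0],"spin": 0},{"dp": [-37,-25,0],"spin": 0},{"dp": [-37,-25,0],"spin": 0}])

```text
clock: 2.25
position: [0.458, 0.2603, 0.4051]
ee_rot: [0.135, 0.991, 0.0, 0.0]
ft_force: [1.4, 2.1, 0.1]
grip_width: 1.0
grasp_force: 0.0
```

Request:
arm_command(plan=[{"dp": [-37,-25,0],"spin": 0},{"dp": [-37,-25,0],"spin": 0},{"dp": [0,0,0],"spin": 0},{"dp": [0,0,0],"spin": 0}])

```text
clock: 2.65
position: [0.5154, 0.193, 0.4047]
ee_rot: [0.137, 0.991, 0.0, -0.0]
ft_force: [-0.0, -0.1, 0.5]
grip_width: 1.002
grasp_force: 0.0
```

Run:
```python
from h import *
snap("w_stand2"); find("wrist","stand","peg_mid")
```

```text
tcp [0.5154 0.193  0.4047] a 0.274113084044006
stand [([0.51, 0.2051, 0.0087], 0.95), ([0.386, 0.3234, 0.0147], 0.63)]
peg_mid [([0.3888, 0.328, 0.0156], 0.96), ([0.5124, 0.2043, 0.0089], 0.7)]
```

View pics/w_stand2.png

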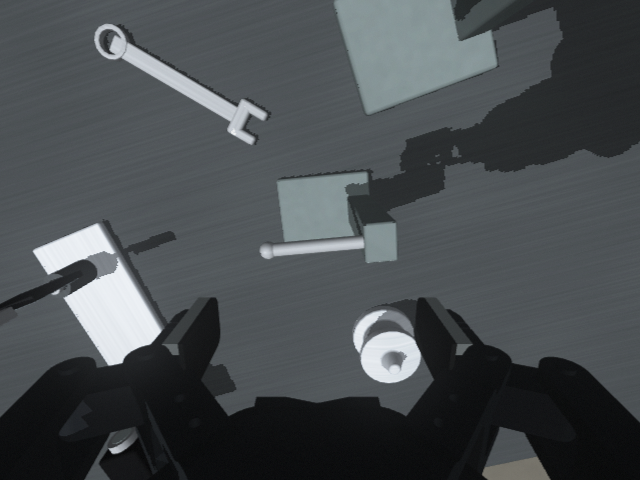

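The picture shows the small stand: ball tip at about (267,251), peg root at about (364,243), post top at about (382,242). The core is at (390,355) and the mirror at the left, about (75,275).

Run:
```python
from h import *
b,r=at_z("w_stand2",[(267,250.5),(364,243)],0.14); d=r-b
print(b,r,np.linalg.norm(d),"a_peg",np.arctan2(d[0],d[1]))
print("post",at_z("w_stand2",[(366,223),(395,223),(397,260),(367,262)],0.147))
go(0.49,-0.088,0.405,-0.1)
```

```text
[0.5076 0.1563 0.14  ] [0.5214 0.2268 0.14  ] 0.07182157253349465 a_peg 0.1937286908943497
post [[0.5053 0.2311 0.147 ]
 [0.5109 0.2507 0.147 ]
 [0.5382 0.2464 0.147 ]
 [0.5338 0.2251 0.147 ]]
now [0.5143 0.1952 0.4047] 0.2696144747898017 dp [ -52.0203 -279.4054   -0.4657] spin -0.3696144747898017
```

Request:
arm_command(plan=[{"dp": [-9,-47,0],"spin": 0},{"dp": [-9,-47,0],"spin": 0},{"dp": [-9,-47,0],"spin": 0},{"dp": [-9,-47,0],"spin": 0},{"dp": [-9,-47,0],"spin": 0}])

```text
clock: 3.3
position: [0.4946, -0.0451, 0.405]
ee_rot: [0.134, 0.991, 0.0, 0.0]
ft_force: [1.5, -0.0, 0.2]
grip_width: 1.002
grasp_force: 0.0
```

Request:
arm_command(plan=[{"dp": [-9,-45,0],"spin": 0},{"dp": [0,0,0],"spin": 0},{"dp": [0,0,0],"spin": 0},{"dp": [0,0,0],"spin": 0}])

```text
clock: 3.7
position: [0.492, -0.0884, 0.4046]
ee_rot: [0.134, 0.991, 0.0, -0.0]
ft_force: [-0.1, -0.4, 0.1]
grip_width: 1.0
grasp_force: 0.0
```

Run:
```python
from h import *
snap("w_mir"); find("wrist","mirror_tab","lens","flange","flange_eye")
go(0.545,-0.36,0.405,0.2)
```

```text
tcp [ 0.492  -0.0884  0.4046] a 0.26884388668227094
mirror_tab [([0.4995, -0.0897, 0.1187], 0.72)]
lens [([0.5786, -0.0742, 0.0056], 0.66)]
flange [([0.5333, -0.3557, 0.0696], 0.9), ([0.5074, -0.4517, 0.0243], 0.58), ([0.6723, 0.2053, 0.0241], 0.32)]
flange_eye [([0.5126, -0.4503, 0.0226], 0.94), ([0.532, -0.3529, 0.0698], 0.83)]
now [ 0.492  -0.0894  0.4046] 0.27003098593541774 dp [-123.3224 -246.6917   -0.4288] spin -0.07003098593541773
```

View pics/w_mir.png

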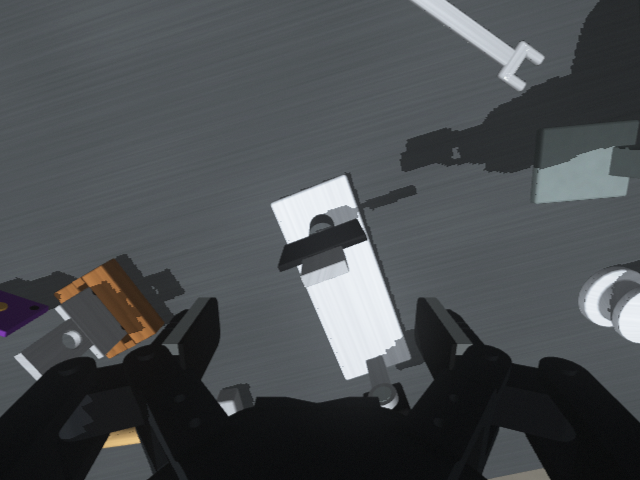

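The mirror frame spans (280,268) to (365,232) with its tab near (322,265). The block with the steel flange is at the left, (95,320), and the purple plate at (15,310). I'm moving over the flange and looking at a mirror crop as well.

Request:
arm_command(plan=[{"dp": [-21,-41,0],"spin": 0},{"dp": [-21,-41,0],"spin": 0},{"dp": [-21,-41,0],"spin": 0},{"dp": [-21,-41,0],"spin": 0},{"dp": [-21,-41,0],"spin": 0}])

```text
clock: 4.45
position: [0.5386, -0.317, 0.4045]
ee_rot: [0.135, 0.991, 0.0, 0.0]
ft_force: [1.3, 0.5, -0.1]
grip_width: 1.001
grasp_force: 0.0
```

Request:
arm_command(plan=[{"dp": [-19,-42,0],"spin": 0},{"dp": [0,0,0],"spin": 0},{"dp": [0,0,0],"spin": 0},{"dp": [0,0,0],"spin": 0}])

```text
clock: 4.85
position: [0.5455, -0.3603, 0.4044]
ee_rot: [0.135, 0.991, 0.0, -0.0]
ft_force: [0.1, 0.6, 0.3]
grip_width: 1.002
grasp_force: 0.0
```

Run:
```python
from h import *
im=snap("w_fl"); find("wrist","flange","flange_eye")
m=cv2.imread("pics/w_mir.png")[200:300,260:390]
c=cv2.resize(im[120:360,200:440],(500,500),interpolation=cv2.INTER_CUBIC)
m=cv2.resize(m,(780,600),interpolation=cv2.INTER_CUBIC)
cv2.imwrite("pics/c_mir.png",m);cv2.imwrite("pics/c_fl.png",c)
```

```text
tcp [ 0.5455 -0.3603  0.4044] a 0.27016721831733687
flange [([0.5, -0.4647, 0.0615], 0.71)]
flange_eye [([0.5317, -0.36, 0.0983], 0.77), ([0.5011, -0.4684, 0.0662], 0.73)]
```

View pics/c_fl.png

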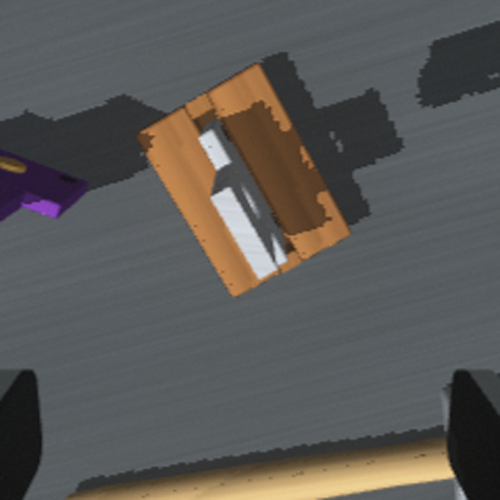

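View pics/c_mir.png

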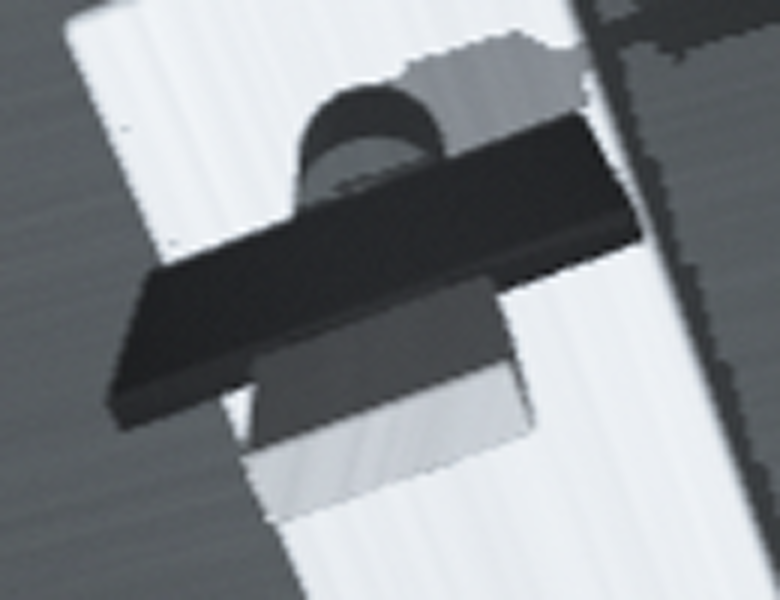

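In the flange crop, the bright neck top has corners at about (210,195), (230,188), (278,270) and (262,280). It is steel, it stands in the block, and the purple plate is well to the left, so the choice is right. In the mirror crop the tab top has corners (245,455), (508,362), (535,430) and (272,520).

Run:
```python
from h import *
n=at_z("w_fl",np.array([(210,195),(230,188),(278,270),(262,280)])/(500/240)+[200,120],0.128)
print("neck",n[:,:2],n.mean(0))
d=(n[0]+n[1]-n[2]-n[3])/2; print(np.linalg.norm(d),"a(normal)",np.arctan2(-d[1],d[0]), np.linalg.norm(n[0]-n[1]))
bl=at_z("w_fl",np.array([(145,138),(262,64),(350,235),(235,295)])/(500/240)+[200,120],0.026)
print("block",bl[:,:2],bl.mean(0)); e=(bl[0]+bl[1]-bl[2]-bl[3]);print("a",np.arctan2(-e[1],e[0]),np.linalg.norm(e)/2)
m=at_z("w_mir",np.array([(245,455),(508,362),(535,430),(272,520)])/6+[260,200],0.156)
print("tab",m[:,:2],m.mean(0)); e=m[1]+m[2]-m[0]-m[3]; f=m[0]+m[1]-m[2]-m[3]
print(np.linalg.norm(e)/2,np.linalg.norm(f)/2,"ang of mirror x vs world x", np.arctan2(-e[0],e[1]))
```

```text
neck [[ 0.52   -0.3661]
 [ 0.5195 -0.3584]
 [ 0.5541 -0.3496]
 [ 0.5563 -0.3564]] [ 0.5375 -0.3576  0.128 ]
0.03661014930414799 a(normal) 2.885839997033472 0.00768154662295091
block [[ 0.5018 -0.3994]
 [ 0.483  -0.3338]
 [ 0.578  -0.312 ]
 [ 0.5938 -0.3785]] [ 0.5392 -0.3559  0.026 ]
a 2.917150705215798 0.09590118566605448
tab [[ 0.5044 -0.1039]
 [ 0.5014 -0.0713]
 [ 0.5104 -0.0703]
 [ 0.5132 -0.1031]] [ 0.5074 -0.0871  0.156 ]
0.032861248217023166 0.008958083118657709 ang of mirror x vs world x 0.08809314566482211
```

Request:
arm_command(plan=[{"dp": [8.4,0.5,0],"spin": -0.13},{"dp": [0,0,0],"spin": -0.13},{"dp": [0,0,0],"spin": -0.13},{"dp": [0,0,0],"spin": -0.12},{"dp": [0,0,0],"spin": 0}])

```text
clock: 5.5
position: [0.5372, -0.3579, 0.4051]
ee_rot: [-0.12, 0.993, 0.0, 0.001]
ft_force: [-0.1, -0.3, -0.0]
grip_width: 1.0
grasp_force: 0.0
```

Request:
arm_command(plan=[{"dp": [0,0,40],"spin": 0},{"dp": [0,0,20],"spin": 0},{"dp": [0,0,0],"spin": 0},{"dp": [0,0,0],"spin": 0}])

```text
clock: 5.9
position: [0.5372, -0.3586, 0.3455]
ee_rot: [-0.118, 0.993, -0.0, 0.0]
ft_force: [-0.4, -0.3, -0.1]
grip_width: 0.994
grasp_force: 0.0
```

Run:
```python
from h import *
im=snap("w_fl2"); go(0.5375,-0.3576,0.270,-0.24)
u=px("w_fl2",[[0.5375,-0.3576,0.128],[0.5201,-0.3623,0.128],[0.5549,-0.353,0.128]]); print(u)
cv2.imwrite("pics/c_fl2.png",cv2.resize(im[140:400,200:440],(552,598),interpolation=cv2.INTER_CUBIC))
```

```text
tcp [ 0.5372 -0.3586  0.3455] a -0.23669069977689994
now [ 0.5373 -0.3588  0.3462] -0.2370111634637894 dp [-0.3606  1.2454 76.2425] spin -0.0029888365362105984
[[318.4861 271.2186]
 [317.6893 242.5028]
 [319.0863 298.4827]]
```

View pics/c_fl2.png

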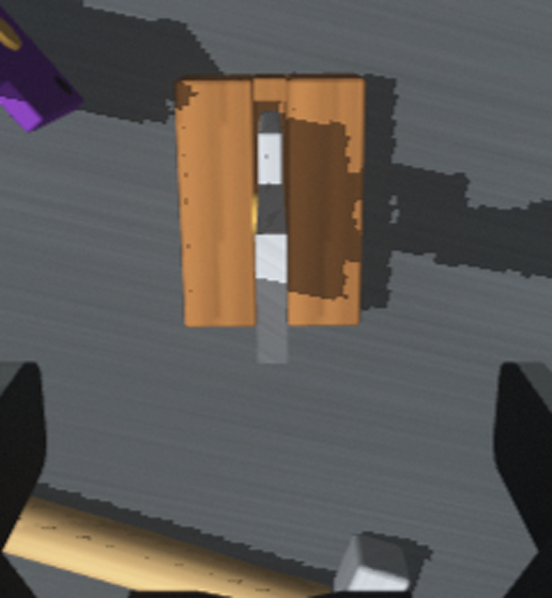

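The flange is seen squarely: the neck top spans crop (256–288, 235–362), matching my prediction, and the brass plug shows on the left (-y) at (253,212). I'm going down to grip it.

Request:
arm_command(plan=[{"dp": [0,1,38],"spin": 0},{"dp": [0,0,38],"spin": 0},{"dp": [0,0,0],"spin": 0}])

```text
clock: 6.25
position: [0.536, -0.3568, 0.2655]
ee_rot: [-0.119, 0.993, 0.002, -0.002]
ft_force: [-1.0, 0.2, -0.4]
grip_width: 1.0
grasp_force: 0.0
```

Request:
arm_command(plan=[{"dp": [0,0,0],"spin": 0},{"dp": [0,0,0],"spin": 0},{"dp": [0,0,0],"spin": 0},{"dp": [0,0,0],"spin": 0},{"dp": [0,0,0],"spin": 0}], grip=1, newtons=60)

```text
clock: 6.75
position: [0.5369, -0.3579, 0.2694]
ee_rot: [-0.119, 0.993, -0.0, 0.0]
ft_force: [0.2, -0.6, -1.1]
grip_width: 0.142
grasp_force: 0.0
```

Request:
arm_command(plan=[{"dp": [0,0,0],"spin": 0},{"dp": [0,0,0],"spin": 0},{"dp": [0,0,0],"spin": 0}])

```text
clock: 7.05
position: [0.537, -0.358, 0.2694]
ee_rot: [-0.119, 0.993, -0.0, 0.001]
ft_force: [0.2, 0.2, 6.0]
grip_width: 0.081
grasp_force: 59.7
```

Request:
arm_command(plan=[{"dp": [0,0,-15],"spin": 0},{"dp": [0,0,-35],"spin": 0},{"dp": [0,0,-45],"spin": 0},{"dp": [0,0,-45],"spin": 0},{"dp": [0,0,-45],"spin": 0}])

```text
clock: 7.55
position: [0.5361, -0.3576, 0.4558]
ee_rot: [-0.119, 0.993, 0.0, -0.0]
ft_force: [0.3, 0.1, -3.4]
grip_width: 0.08
grasp_force: 59.1
```

Request:
arm_command(plan=[{"dp": [-4,20,0],"spin": 0},{"dp": [-7,45,0],"spin": 0},{"dp": [-7,45,0],"spin": 0},{"dp": [-7,45,0],"spin": 0},{"dp": [-7,45,0],"spin": 0}])

```text
clock: 8.05
position: [0.5198, -0.1543, 0.454]
ee_rot: [-0.119, 0.993, 0.0, -0.0]
ft_force: [1.3, 0.5, -2.8]
grip_width: 0.088
grasp_force: 59.5
```

Request:
arm_command(plan=[{"dp": [-7,45,0],"spin": 0},{"dp": [-7,45,0],"spin": 0},{"dp": [-7,45,0],"spin": 0},{"dp": [-7,45,0],"spin": 0},{"dp": [-7,45,0],"spin": 0}])

```text
clock: 8.55
position: [0.5007, 0.0723, 0.4542]
ee_rot: [-0.119, 0.993, -0.0, -0.0]
ft_force: [1.1, -0.0, -3.6]
grip_width: 0.085
grasp_force: 59.5
```

Request:
arm_command(plan=[{"dp": [-4,35,0],"spin": 0},{"dp": [0,0,0],"spin": 0.145},{"dp": [0,0,0],"spin": 0.145},{"dp": [0,0,0],"spin": 0.14},{"dp": [0,0,0],"spin": 0}])

```text
clock: 9.05
position: [0.4969, 0.1056, 0.4539]
ee_rot: [0.097, 0.995, -0.0, -0.0]
ft_force: [-0.6, -0.6, -2.7]
grip_width: 0.085
grasp_force: 59.7
```

Run:
```python
from h import *
print(manip.get_obs()["grip_width"]); go(0.499,0.112,0.3264,0.194)
```

```text
0.0854078887213787
now [0.4969 0.1056 0.4539] 0.19456992482528007 dp [ -0.8421   6.7113 127.5264] spin -0.0005699248252800659
```

Request:
arm_command(plan=[{"dp": [-1,0,45],"spin": 0},{"dp": [0,0,45],"spin": 0},{"dp": [0,0,37],"spin": 0},{"dp": [0,0,0],"spin": 0},{"dp": [0,0,0],"spin": 0}])

```text
clock: 9.55
position: [0.4984, 0.1056, 0.3278]
ee_rot: [0.095, 0.996, -0.0, -0.0]
ft_force: [1.4, 0.7, -2.6]
grip_width: 0.08
grasp_force: 59.5
```

Run:
```python
from h import *
im=snap("w_pre"); s=viewer.camera("side")
b=np.array([0.5076,0.1563,0.14]); print("ball px",px("w_pre",b))
p=viewer.camera_params("side"); f=240/np.tan(np.radians(p["vertical_fov"]/2))
T=pose(); eye=T[:3,3]+T[:3,:3]@[0,0,.1864]
for X in (b,[0.5214,.2268,.14],eye):
    c=p["R"]@X+p["t"]; print(c[:2]/c[2]*f+[p["cx"],p["cy"]])
go(0.499,0.112,0.3264,0.194)
A=cv2.resize(im[100:400,160:480],(400,375)); B=cv2.resize(s[260:410,240:400],(400,375),interpolation=cv2.INTER_CUBIC)
cv2.imwrite("pics/pre.png",np.hstack([A,B]))
```

```text
tcp [0.4984 0.1056 0.3278] a 0.1896759057963283
ball px [[417.7345 290.3329]]
[310.5618 308.9613]
[295.3162 333.3922]
[319.3828 292.0476]
now [0.499  0.1058 0.3293] 0.190594247508014 dp [1.1982 6.0341 2.8586] spin 0.0034057524919860194
```

View pics/pre.png

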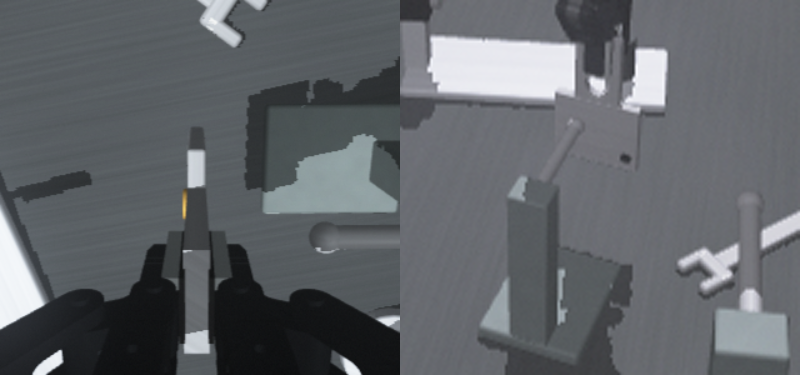

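The side crop shows the eye (display ~(597,86)) and the ball (577,125) where I predicted. In the wrist crop the ball is at display (322,237), also as predicted. One number check on the lateral offset of the plate in the grip.

Run:
```python
from h import *
q=at_z("w_pre",[(317.3,300),(317.3,382.5)],0.1864); print(q,np.linalg.norm(q[0]-q[1]))
c=q.mean(0); T=pose(); print("mid in tool",T[:3,:3].T@(c-T[:3,3]), "ends", (q-T[:3,3])@T[:3,:3])
s=px("w_pre",[(T[:3,3]+T[:3,:3]@[x,0,.2014-.0]) for x in (.035,.018)]); print("foot shoulder px predicted",s)
b=np.array([0.5076,0.1563,0.14]); print("ball in tool",T[:3,:3].T@(b-T[:3,3]))
```

```text
[[0.4809 0.1087 0.1864]
 [0.5162 0.1019 0.1864]] 0.03591877308334947
mid in tool [ 0.0008 -0.0009  0.1428] ends [[ 0.0188 -0.0009  0.1428]
 [-0.0172 -0.0009  0.1429]]
foot shoulder px predicted [[319.2266 221.9564]
 [319.1412 252.9223]]
ball in tool [0.0017 0.0508 0.1893]
```

Request:
arm_command(plan=[{"dp": [1,0,2],"spin": 0.003},{"dp": [0,15,0],"spin": 0},{"dp": [0,15,0],"spin": 0},{"dp": [0,0,0],"spin": 0},{"dp": [0,0,0],"spin": 0}])

```text
clock: 10.15
position: [0.5031, 0.1364, 0.3248]
ee_rot: [0.096, 0.995, 0.0, 0.0]
ft_force: [-0.1, -0.6, -3.3]
grip_width: 0.079
grasp_force: 59.6
```

Request:
arm_command(plan=[{"dp": [0,8,0],"spin": 0},{"dp": [0,8,0],"spin": 0},{"dp": [0,8,0],"spin": 0},{"dp": [0,0,0],"spin": 0}])

```text
clock: 10.55
position: [0.5076, 0.1605, 0.3246]
ee_rot: [0.096, 0.995, 0.0, -0.0]
ft_force: [-1.9, 0.5, -3.5]
grip_width: 0.079
grasp_force: 59.7
```

Request:
arm_command(plan=[{"dp": [0,7,-0.5],"spin": 0},{"dp": [0,7,-1],"spin": 0},{"dp": [0,7,0],"spin": 0},{"dp": [0,6,0],"spin": 0},{"dp": [0,0,0],"spin": 0}])

```text
clock: 11.05
position: [0.5128, 0.1866, 0.3261]
ee_rot: [0.097, 0.995, 0.0, -0.0]
ft_force: [-0.5, -0.9, -3.3]
grip_width: 0.082
grasp_force: 59.7
```

Request:
arm_command(plan=[{"dp": [0,0,2],"spin": 0},{"dp": [0,0,2],"spin": 0},{"dp": [0,0,0],"spin": 0},{"dp": [0,0,0],"spin": 0}])

```text
clock: 11.45
position: [0.5129, 0.1851, 0.3221]
ee_rot: [0.097, 0.995, -0.0, -0.0]
ft_force: [0.8, 0.8, -3.7]
grip_width: 0.084
grasp_force: 59.8
```

Request:
arm_command(plan=[{"dp": [0,0,0.7],"spin": 0},{"dp": [0,0,0],"spin": 0},{"dp": [0,0,0],"spin": 0}])

```text
clock: 11.75
position: [0.5129, 0.1853, 0.3217]
ee_rot: [0.097, 0.995, 0.0, 0.0]
ft_force: [-0.4, -0.7, 0.1]
grip_width: 0.083
grasp_force: 60.2
```

Request:
arm_command(plan=[{"dp": [0,0,0],"spin": 0},{"dp": [0,0,0],"spin": 0},{"dp": [0,0,0],"spin": 0},{"dp": [0,0,0],"spin": 0},{"dp": [0,0,0],"spin": 0}], grip=0.4)

```text
clock: 12.25
position: [0.5129, 0.1854, 0.3215]
ee_rot: [0.097, 0.995, 0.0, 0.0]
ft_force: [0.7, -0.5, 0.1]
grip_width: 0.301
grasp_force: 0.0
```

Request:
arm_command(plan=[{"dp": [0,0,-10],"spin": 0},{"dp": [0,0,-20],"spin": 0},{"dp": [0,0,-30],"spin": 0},{"dp": [0,0,-40],"spin": 0},{"dp": [0,0,0],"spin": 0}])

```text
clock: 12.75
position: [0.5138, 0.1854, 0.4277]
ee_rot: [0.097, 0.995, 0.002, 0.004]
ft_force: [0.4, 0.5, 0.6]
grip_width: 0.295
grasp_force: 0.0
```

Request:
arm_command(plan=[{"dp": [0,-30,-20],"spin": 0},{"dp": [0,-40,0],"spin": 0},{"dp": [0,-10,0],"spin": 0},{"dp": [0,0,0],"spin": 0},{"dp": [0,0,0],"spin": 0}])

```text
clock: 13.25
position: [0.4973, 0.1078, 0.4416]
ee_rot: [0.097, 0.995, 0.0, 0.0]
ft_force: [-0.8, 0.0, 0.0]
grip_width: 0.297
grasp_force: 0.0
```

Run:
```python
from h import *
im=snap("w_hang"); find("wrist","plug","flange_eye","flange"); s=viewer.camera("side"); find("side","flange","plug")
A=cv2.resize(im[150:390,280:600],(480,360)); B=cv2.resize(s[260:410,250:382],(317,360),interpolation=cv2.INTER_CUBIC)
cv2.imwrite("pics/hang.png",np.hstack([A,B]))
```

```text
tcp [0.4973 0.1078 0.4416] a 0.19414628643930765
plug [([0.5069, 0.181, 0.1362], 0.61)]
flange_eye [([0.5066, 0.1832, 0.1389], 0.9), ([0.5316, -0.073, 0.0053], 0.64)]
flange [([0.509, 0.1805, 0.1397], 0.69), ([0.7136, -0.3551, 0.0221], 0.26)]
flange [([0.5036, 0.1923, 0.1229], 0.82), ([0.5012, -0.4656, 0.051], 0.7)]
plug [([0.5026, 0.1877, 0.1203], 0.97), ([0.5009, -0.4636, 0.0515], 0.86)]
```

View pics/hang.png

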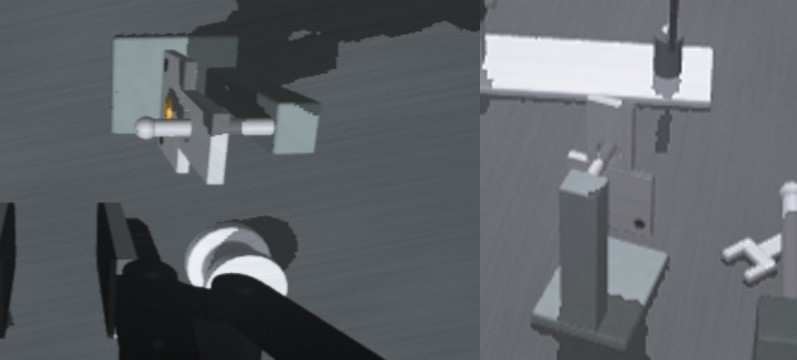

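The flange hangs on the peg, well on the shaft between ball and post, with the brass plug at display (169,108) facing the mirror. Now I measure the plug from its colour, and read again from over the mirror for triangulation.

```bash
cat >> h.py <<'E'
def gold(name,x0,y0,x1,y1):
    im=cv2.imread(f"pics/{name}.png")[y0:y1,x0:x1]; h=cv2.cvtColor(im,cv2.COLOR_BGR2HSV)
    m=cv2.inRange(h,(14,120,60),(35,255,255)); n,_,st,c=cv2.connectedComponentsWithStats(m)
    return [(st[i].tolist(),(c[i]+[x0,y0]).round(1)) for i in range(1,n) if st[i,4]>5]
E
python3 - <<'E'
from h import *
for s,c in gold("w_hang",350,150,480,300): print(s,c,at_z("w_hang",c,0.0905))
print("peg mid-line there", at_z("w_hang",[(376,235.5),(463,235.5)],0.14))
go(0.500,-0.087,0.405,0.194)
E
```

```text
[39, 65, 5, 14, 58] [391.2 221.7] [[0.5115 0.1797 0.0905]]
peg mid-line there [[0.5078 0.1565 0.14  ]
 [0.522  0.2287 0.14  ]]
now [0.4974 0.1075 0.4413] 0.19393058323553813 dp [ -40.0313 -190.3212   36.3319] spin 6.94167644618715e-05
```

Request:
arm_command(plan=[{"dp": [-8,-38,7],"spin": 0},{"dp": [-8,-38,7],"spin": 0},{"dp": [-8,-38,7],"spin": 0},{"dp": [-8,-38,7],"spin": 0},{"dp": [-8,-38,8],"spin": 0}], grip=0)

```text
clock: 14.1
position: [0.4997, -0.0886, 0.4054]
ee_rot: [0.097, 0.995, 0.0, 0.0]
ft_force: [0.4, -0.7, -0.0]
grip_width: 0.498
grasp_force: 0.0
```

Request:
arm_command(plan=[{"dp": [0,0,0],"spin": 0.145},{"dp": [0,0,0],"spin": 0.145},{"dp": [0,0,0],"spin": 0.145},{"dp": [0,0,0],"spin": 0.145},{"dp": [0,0,0],"spin": 0.145}])

```text
clock: 14.6
position: [0.5, -0.0871, 0.4054]
ee_rot: [0.446, 0.895, -0.0, -0.0]
ft_force: [0.4, -0.9, -0.1]
grip_width: 0.501
grasp_force: 0.0
```

Request:
arm_command(plan=[{"dp": [0,0,0],"spin": 0.145},{"dp": [0,0,0],"spin": 0.145},{"dp": [0,0,0],"spin": 0.145},{"dp": [0,0,0],"spin": 0.13},{"dp": [0,0,0],"spin": 0}])

```text
clock: 15.1
position: [0.5, -0.0871, 0.4055]
ee_rot: [0.677, 0.736, -0.0, -0.0]
ft_force: [-0.5, 1.2, 0.2]
grip_width: 0.501
grasp_force: 0.0
```

Run:
```python
from h import *
def edges(name,z,thr=190):
    # base outline: straight lines bounding the bright base, on height z
    im=cv2.cvtColor(cv2.imread(f"pics/{name}.png"),cv2.COLOR_BGR2GRAY)
    l=cv2.createLineSegmentDetector().detect(im)[0][:,0]
    for s in sorted(l,key=lambda s:-np.hypot(s[2]-s[0],s[3]-s[1]))[:14]:
        p=at_z(name,s.reshape(2,2),z); d=p[1]-p[0]
        print(s.round(0),p[:,:2].ravel(),"len",np.linalg.norm(d).round(3),"ang",np.mod(np.arctan2(d[1],d[0])+.8,np.pi)-.8)
print("joints",manip.get_obs()["joint_pos"])
snap("w_tab"); 
for n in("w_mir","w_tab"): print(n); edges(n,0.010)
print("tab predicted",px("w_tab",[0.5074,-0.0871,.156]))
```

```text
joints [-0.4092  0.0605  0.5166  1.79   -0.031   1.2992  0.1992]
tcp [ 0.5    -0.0871  0.4055] a 1.4865352592289305
w_mir
[410. 357. 345. 173.] [ 0.7032 -0.0234  0.4576 -0.0481] len 0.247 ang 0.10032307443312205
[409.  -1. 505.  66.] [0.3175 0.0499 0.3986 0.13  ] len 0.114 ang 0.7798260582875736
[300. 276. 345. 379.] [ 0.5592 -0.1273  0.7127 -0.1114] len 0.154 ang 0.10341085334491984
[637. 120. 544. 129.] [0.4856 0.2561 0.4688 0.1632] len 0.094 ang 1.3920448850638
[537. 203. 624. 195.] [0.5454 0.1488 0.5625 0.2423] len 0.095 ang 1.3894379051839574
[155. 333. 101. 265.] [ 0.5837 -0.3223  0.4845 -0.3475] len 0.102 ang 0.24918466000660966
[514.  49. 445.  -0.] [0.3866 0.1404 0.3272 0.0821] len 0.083 ang 0.7761266161514295
[343. 175. 271. 203.] [ 0.459  -0.0507  0.4674 -0.1344] len 0.084 ang 1.6708629960888037
[588. 371. 639. 422.] [0.7841 0.1934 0.8862 0.2571] len 0.12 ang 0.5576090990923395
[174. 461. 149. 407.] [ 0.7808 -0.3772  0.6861 -0.3754] len 0.095 ang -0.018468598193821295
[ -1. 417.  42. 375.] [ 0.647  -0.5755  0.6026 -0.4884] len 0.098 ang 2.04187268269855
[550. 479. 523. 431
[... 817 characters left out ...]
0.3757 0.1072] len 0.086 ang 0.7773345966883063
[283. 176. 286. 249.] [ 0.4592 -0.0501  0.4677 -0.1334] len 0.084 ang 1.6724648646542273
[201. 436. 205. 363.] [ 0.3662 -0.4122  0.3725 -0.2947] len 0.118 ang 1.5175258845755752
[429. 364. 432. 436.] [ 0.6586 -0.2725  0.6841 -0.3854] len 0.116 ang 1.7929613177811723
[432. 436. 487. 479.] [ 0.6843 -0.3863  0.7775 -0.4568] len 0.117 ang -0.648022093048179
[146. 479. 201. 436.] [ 0.2862 -0.4981  0.366  -0.4126] len 0.117 ang 0.819685027067439
[177.  -1. 130.  49.] [0.3502 0.1048 0.3034 0.0588] len 0.066 ang 0.7762468534234181
[639. 378. 616. 433.] [ 0.9345 -0.2705  0.9347 -0.36  ] len 0.09 ang 1.5726696224801457
tab predicted [[328.9452 253.44  ]]
```

Run:
```python
from h import *
im=cv2.cvtColor(cv2.imread("pics/w_tab.png"),cv2.COLOR_BGR2GRAY)
l=cv2.createLineSegmentDetector().detect(im)[0][:,0]
for s in l:
    m=(s[:2]+s[2:])/2
    if abs(m[0]-329)<25 and abs(m[1]-253)<40 and np.hypot(*(s[2:]-s[:2]))>8:
        p=at_z("w_tab",s.reshape(2,2),.156); d=p[1]-p[0]; print(s.round(1),p[:,:2].ravel(),np.linalg.norm(d),np.mod(np.arctan2(d[1],d[0]),np.pi))
q=px("w_tab",[[.5074+u*.995-v*.101,-.0871+u*.101+v*.995,.156] for u,v in((-.005,-.017),(-.005,.017),(.005,.017),(.005,-.017))]);print(q)
print(gold("w_tab",150,0,480,200), gold("w_mir",480,50,640,260))
x=np.array([.511,.179])-[.5074,-.0871]; phi=np.arctan2(x[1],x[0]); mu=(phi+.101)/2; print("phi",phi,"mirror world",mu,"a",np.pi/2-mu,"turn",mu-.101)
go(.5074,-.0871,.303,np.pi/2-.101)
```

```text
[318.5 249.4 318.  234.3] [ 0.4999 -0.0848  0.4987 -0.0741] 0.010777426452266377 1.6863507958037256
[318.3 233.9 310.5 223.3] [ 0.4989 -0.0738  0.4929 -0.0668] 0.00915131587827353 2.2749810409608053
[321.8 231.9 322.  274.4] [ 0.5011 -0.0721  0.504  -0.103 ] 0.03102102834061408 1.6642735268242077
[339.3 221.5 335.  236.7] [ 0.5122 -0.0639  0.5104 -0.0748] 0.01097587244777015 1.4031041086858713
[334.4 230.7 323.1 230.6] [ 0.5096 -0.0706  0.5019 -0.0712] 0.007669272165744412 0.07766232118644245
[335.8 274.4 335.6 251.9] [ 0.5137 -0.1022  0.5119 -0.0856] 0.0167267551570459 1.6783675729660918
[326.9 276.4 335.6 276.2] [ 0.5075 -0.1043  0.5137 -0.1036] 0.006194681744183376 0.11097582163415996
[317.1 224.4 318.4 211.8] [ 0.4975 -0.0672  0.4976 -0.0585] 0.008703733755593012 1.5564211050950718
[318.9 281.9 318.1 253.1] [ 0.5023 -0.1089  0.4999 -0.0875] 0.021536412440498805 1.6816559637994009
[336.1 238.1 336.  248.1] [ 0.5113 -0.0757  0.5119 -0.0829] 0.007180728535805351 1.653117203293832
[[322.052  276.3736]
 [321.4156 229.7775]
 [336.1307 229.534 ]
 [336.1716 276.1494]]
[] []
phi 1.5572684034891093 mirror world 0.8291342017445547 a 0.7416621250503419 turn 0.7281342017445547
now [ 0.4999 -0.0871  0.4054] 1.4817272491141467 dp [ -0.686    7.4438 102.4332] spin -0.011930922319250081
```

Request:
arm_command(plan=[{"dp": [-0.7,7.4,0],"spin": -0.014},{"dp": [0,0,40],"spin": 0},{"dp": [0,0,40],"spin": 0},{"dp": [0,0,22],"spin": 0},{"dp": [0,0,0],"spin": 0}])

```text
clock: 15.65
position: [0.5066, -0.087, 0.3006]
ee_rot: [0.67, 0.743, -0.002, -0.002]
ft_force: [0.8, 0.7, 1.5]
grip_width: 0.504
grasp_force: 0.0
```

Request:
arm_command(plan=[{"dp": [0,0,0],"spin": 0},{"dp": [0,0,0],"spin": 0},{"dp": [0,0,0],"spin": 0}])

```text
clock: 15.95
position: [0.5079, -0.0874, 0.3049]
ee_rot: [0.671, 0.742, 0.001, 0.001]
ft_force: [1.0, -0.7, 0.0]
grip_width: 0.501
grasp_force: 0.0
```

Run:
```python
from h import *
go(.5074,-.0871,.303,np.pi/2-.101)
```

```text
now [ 0.5079 -0.0874  0.3049] 1.4700775647374558 dp [ 0.3266 -0.4457  1.9416] spin -0.0002812379425591871
```

Request:
arm_command(plan=[{"dp": [0.3,-0.4,1.5],"spin": 0},{"dp": [0,0,0],"spin": 0},{"dp": [0,0,0],"spin": 0},{"dp": [0,0,0],"spin": 0},{"dp": [0,0,0],"spin": 0}], grip=1, newtons=40)

```text
clock: 16.45
position: [0.5076, -0.0868, 0.3025]
ee_rot: [0.671, 0.742, 0.001, 0.001]
ft_force: [5.5, 0.1, -1.2]
grip_width: 0.11
grasp_force: 45.5
```

Request:
arm_command(plan=[{"dp": [0,0,0],"spin": 0},{"dp": [0,0,0],"spin": 0},{"dp": [0,0,0],"spin": 0}])

```text
clock: 16.75
position: [0.5076, -0.0868, 0.3025]
ee_rot: [0.671, 0.742, 0.001, 0.001]
ft_force: [5.6, 0.0, -2.2]
grip_width: 0.108
grasp_force: 45.6
```

Run:
```python
from h import *
o=manip.get_obs(); print(o["ft_force"],o["torque"],o["grip_width"],o["grasp_force"])
go(.5074,-.0871,.303,0.7417)
```

```text
[ 5.5551  0.0485 -2.2426] [ 0.0508 -0.9029 -0.0252] 0.1080884910828139 45.55494010448456
now [ 0.5076 -0.0868  0.3025] 1.4702765975882666 dp [-0.233  -0.2494 -0.4882] spin -0.7285765975882665
```

Request:
arm_command(plan=[{"dp": [0,0,0],"spin": -0.1},{"dp": [0,0,0],"spin": -0.1},{"dp": [0,0,0],"spin": -0.1},{"dp": [0,0,0],"spin": -0.1},{"dp": [0,0,0],"spin": -0.1}])

```text
clock: 17.25
position: [0.5075, -0.087, 0.3025]
ee_rot: [0.465, 0.886, 0.001, 0.001]
ft_force: [5.2, -0.0, -1.4]
grip_width: 0.107
grasp_force: 45.7
```

Request:
arm_command(plan=[{"dp": [0,0,0],"spin": -0.1},{"dp": [0,0,0],"spin": -0.1},{"dp": [0,0,0],"spin": -0.028},{"dp": [0,0,0],"spin": 0},{"dp": [0,0,0],"spin": 0}])

```text
clock: 17.75
position: [0.5075, -0.087, 0.3025]
ee_rot: [0.364, 0.932, 0.0, 0.001]
ft_force: [5.1, 0.6, -0.9]
grip_width: 0.104
grasp_force: 45.7
```

Run:
```python
from h import *
o=manip.get_obs(); print(o["clock"],o["ft_force"],o["torque"],o["grip_width"],o["grasp_force"])
go(.5074,-.0871,.303,0.7417)
snap("w_end")
find("wrist","plug","mirror_tab","mirror_mid","sight_line")
im=viewer.camera("top"); find("top","flange","plug","mirror"); im=viewer.camera("side"); find("side","flange","mirror","hammer","wrench","core")
for s,c in gold("w_end",0,0,640,300): print(s,c,at_z("w_end",c,.0905))
im=cv2.cvtColor(cv2.imread("pics/w_end.png"),cv2.COLOR_BGR2GRAY)
for s in cv2.createLineSegmentDetector().detect(im)[0][:,0]:
    p=at_z("w_end",s.reshape(2,2),.12); d=p[1]-p[0]; L=np.linalg.norm(d)
    if L>.012 and np.linalg.norm(p.mean(0)[:2]-[.5074,-.0871])<.06: print(s.round(1),p[:,:2].ravel(),L.round(4),"normal ang",np.mod(np.arctan2(d[1],d[0])-np.pi/2+.3,np.pi)-.3)
```

```text
17.75 [ 5.1251  0.5511 -0.9112] [-0.1469 -0.9027 -0.0664] 0.10449854312876768 45.7292103767395
now [ 0.5075 -0.087   0.3025] 0.7444278147482213 dp [-0.055  -0.132  -0.5321] spin -0.002727814748221258
tcp [ 0.5075 -0.087   0.3025] a 0.7444278147482213
plug []
mirror_tab [([0.4974, -0.0844, 0.1534], 0.61)]
mirror_mid [([0.5012, -0.0739, 0.1559], 0.77)]
sight_line [([0.5339, 0.1553, 0.0104], 0.41)]
flange [([0.5092, 0.1853, 0.1214], 0.77)]
plug [([0.5002, -0.4635, 0.0639], 0.86), ([0.5105, 0.178, 0.1195], 0.73)]
mirror []
flange [([0.4913, -0.4774, 0.0683], 0.75), ([0.5033, 0.1901, 0.1219], 0.57)]
mirror [([0.4994, -0.0752, 0.0915], 0.95)]
hammer [([0.7163, -0.2849, 0.0247], 0.88), ([0.5022, 0.1921, 0.1198], 0.27)]
wrench [([0.3484, 0.0977, 0.0056], 0.69)]
core [([0.683, 0.2514, 0.0474], 0.97)]
[399.3 330.4 424.5 332.6] [ 0.5509 -0.0698  0.5608 -0.061 ] 0.0133 normal ang 2.2952335468505254
[358.1 298.1 365.2 324.1] [ 0.5226 -0.0735  0.5362 -0.0804] 0.0152 normal ang 1.1022983999307376
[315.8 201.9 314.4 263.1] [ 0.4725 -0.0562  0.494  -0.077 ] 0.0299 normal ang 0.8027810723786784
[341.2
[... 938 characters left out ...]
 ang 0.7529051272995684
[336.  397.  334.4 371.9] [ 0.5597 -0.1215  0.547  -0.1113] 0.0164 normal ang 0.8937183049775559
[331.8 286.8 334.3 330.6] [ 0.509  -0.0791  0.5282 -0.0946] 0.0246 normal ang 0.8907150514675855
[299.2 371.9 297.6 397. ] [ 0.5341 -0.1252  0.5453 -0.1371] 0.0164 normal ang 0.7557054670530048
[268.6 322.9 274.9 299.2] [ 0.502  -0.1164  0.4947 -0.1046] 0.0139 normal ang 0.5547369344846222
[373.9 202.4 393.9 225. ] [ 0.4908 -0.0366  0.5054 -0.0366] 0.0145 normal ang 1.573471401694924
[289.8 296.7 285.7 319.6] [ 0.4988 -0.0981  0.5066 -0.1086] 0.013 normal ang 0.6399215779208725
[348.1 320.6 343.7 296.8] [ 0.5287 -0.0855  0.5171 -0.0783] 0.0136 normal ang 1.0140246018714496
```

The hanging flange is undisturbed and the bystanders lie in place. The mirror frame's top edges suggest the mirror lags the gripper by about 0.015 rad because of the soft pads, so I'll measure those edges at sub-pixel level.

```bash
cat > edge.py <<'E'
from h import *
def edge(name,r0,r1,c0,c1):
    "sub-pixel near-vertical edge: robust line fit of the strongest gradient of each row; normal angle at z .12"
    im=cv2.GaussianBlur(cv2.cvtColor(cv2.imread(f"pics/{name}.png"),cv2.COLOR_BGR2GRAY).astype(np.float32),(3,3),0)
    g=np.abs(np.gradient(im[r0:r1,c0:c1],axis=1)); P=[]
    for i,row in enumerate(g):
        k=int(np.clip(row.argmax(),2,len(row)-3)); w=row[k-2:k+3]
        if row[k]>8: P.append((c0+k+(w*np.arange(-2,3)).sum()/w.sum(),r0+i))
    vx,vy,x,y=cv2.fitLine(np.array(P,np.float32),cv2.DIST_HUBER,0,.01,.01).ravel()
    q=at_z(name,[(x-vx*40,y-vy*40),(x+vx*40,y+vy*40)],.12); d=q[1]-q[0]; n=np.arctan2(d[1],d[0])+np.pi/2
    n=np.mod(n,np.pi); o=(q[0,:2]-[.5075,-.087])@[np.cos(n),np.sin(n)]
    print(r0,r1,len(P),"x at mid",round(float(x),2),"slope",round(float(vx/vy),4),"normal",n.round(4),"offset",o.round(4))
E
python3 - <<'E'
from edge import *
for r in ((204,232),(232,260),(204,260)): edge("w_end",*r,311,320)
for r in ((268,320),(320,371),(268,371)): edge("w_end",*r,301,310)
edge("w_end",312,366,324,333)
im=cv2.cvtColor(cv2.imread("pics/w_end.png"),cv2.COLOR_BGR2GRAY)
for r in (190,210,230,250,270,290,310,330,350,365): print(r,im[r,296:342])
E
```

```text
204 232 28 x at mid 315.75 slope -0.0455 normal 0.7806 offset -0.0029
232 260 28 x at mid 315.08 slope -0.0101 normal 0.815 offset -0.0017
204 260 56 x at mid 315.27 slope -0.0158 normal 0.8095 offset -0.0019
268 320 52 x at mid 303.87 slope 0.0611 normal 0.8715 offset -0.0068
320 371 51 x at mid 305.66 slope -0.0029 normal 0.8141 offset -0.0061
268 371 103 x at mid 305.42 slope 0.0113 normal 0.8265 offset -0.0065
312 366 54 x at mid 328.45 slope -0.0135 normal 0.8241 offset 0.0055
190 [241 241 240 239 237 236 236 237 236 236 235 235 235 237 238 239 240 239
 238 237 238 238 239 239 239 238 237 236 236 236 236 237 237 237 236 236
 237 238 239 209 151 143 143 141 141 140]
210 [239 239 240 241 241 240 240 240 224 136  45  44  44  45  44  45  44  46
  44  54  77 207 209 151 145 144 142 138 138 140 137 138 137 139 139 140
 141 144 143 143 141 141 140 140 141 142]
230 [240 239 239 238 239 194  82  48  48  47  48  47  48  48  47  47  48  48
  47  84 121 101  61  54  53  54  56  53  56  55  55  56  55  56  55  56
  83 124 144 143 141 140 139 139 140 142]
250 [242 198 107 102 101 103  92  65 
[... 559 characters left out ...]
8 108 110
 109 110 109 109 109 108 110 109 110 109 110 110 111 112 113  76  35  36
  36  51  66  72  71  73  72  73  73  72]
330 [ 27  46  88  93  58  32  32  34  31  51  85 101 104 102 102 104 106 107
 105 105 106 105 105 105 105 104 106 106 107 106 105 104  93  57  35  37
  38  38  69 100  86  48  34  35  35  36]
350 [ 24  26  27  25  26  28  28  31  28  36  74 100 106 104 105 105 106 106
 106 166 200 204 204 205 203 203 201 200 197 196 194 191 141  57  31  32
  33  31  30  30  27  27  28  27  29  27]
365 [ 26  26  26  21  27  28  27  27  25  85 158 194 202 201 201 203 203 203
 200 198 197 198 198 199 199 196 194 192 193 193 193 186 147  77  43  47
  49  47  36  25  25  23  25  24  23  22]
```

Request:
arm_command(plan=[{"dp": [0,0,0],"spin": -0.007},{"dp": [0,0,0],"spin": 0},{"dp": [0,0,0],"spin": 0},{"dp": [0,0,0],"spin": 0},{"dp": [0,0,0],"spin": 0}], newtons=90, grip=1)

```text
clock: 19.0
position: [0.5074, -0.087, 0.3026]
ee_rot: [0.36, 0.933, 0.0, 0.001]
ft_force: [5.8, 0.2, 0.9]
grip_width: 0.1
grasp_force: 88.3
```

Run:
```python
from edge import *
o=manip.get_obs(); print(o["ft_force"],o["torque"],o["grip_width"],o["grasp_force"])
snap("w_end2")
for n in ("w_end","w_end2"):
    edge(n,232,260,311,320); edge(n,204,260,311,320); edge(n,300,371,301,310); edge(n,300,371,324,333)
    im=cv2.cvtColor(cv2.imread(f"pics/{n}.png"),cv2.COLOR_BGR2GRAY)
    for s in cv2.createLineSegmentDetector().detect(im)[0][:,0]:
        p=at_z(n,s.reshape(2,2),.12); d=p[1]-p[0]; L=np.linalg.norm(d); a=np.mod(np.arctan2(d[1],d[0])-np.pi/2+.3,np.pi)-.3
        if L>.01 and abs(a-.82)<.05 and np.linalg.norm(p.mean(0)[:2]-[.5074,-.0871])<.06: print("  ",s.round(1),L.round(4),a.round(4))
```

```text
[5.7637 0.169  0.8682] [-0.1858 -0.8695 -0.1429] 0.09984761785309237 88.28427314758301
tcp [ 0.5074 -0.087   0.3026] a 0.7369168068673451
232 260 28 x at mid 315.08 slope -0.0101 normal 0.815 offset -0.0017
204 260 56 x at mid 315.27 slope -0.0158 normal 0.8095 offset -0.0019
300 371 71 x at mid 305.46 slope 0.0064 normal 0.8222 offset -0.0064
300 371 71 x at mid 328.54 slope -0.0138 normal 0.8239 offset 0.0055
   [315.8 201.9 314.4 263.1] 0.0299 0.8028
   [305.7 265.6 305.3 373.1] 0.0617 0.8126
   [328.  368.1 328.6 309.4] 0.0349 0.8276
   [329.8 309.4 329.5 286.9] 0.0124 0.8453
   [317.5 244.4 317.6 223.1] 0.0104 0.823
232 260 28 x at mid 315.08 slope -0.0102 normal 0.8224 offset -0.0018
204 260 56 x at mid 315.36 slope -0.0185 normal 0.8144 offset -0.002
300 371 71 x at mid 306.29 slope 0.0017 normal 0.8262 offset -0.0059
300 371 71 x at mid 327.63 slope -0.0083 normal 0.8354 offset 0.0049
   [315.5 201.8 316.2 223.1] 0.01 0.8679
   [305.9 265.6 306.2 373.1] 0.0617 0.8269
   [327.3 373.1 327.6 309.4] 0.0381 0.8388
   [314.5 224.4 314.8 264.4] 0.02 0.8388
   [332.3 301.9 332.8 330.6] 0.0164 0.8631
   [317.5 244.4 317.5 223.1] 0.0104 0.8337
```

Run:
```python
from edge import *
mu=.829; n=np.array([np.cos(mu),np.sin(mu)]); t=np.array([-n[1],n[0]])
def P(u,v,z): return np.r_[np.array([.5075,-.087])+u*n+v*t,z]
for nm,L in {"front top":[(0,-.038,.12),(0,.017,.12),(0,.038,.12)],"back top":[(-.006,-.038,.12),(-.006,.017,.12),(-.006,.038,.12)],"front low":[(0,.038,.06),(-.006,.038,.06)],"tab top":[(u,v,.156) for u in(.005,-.005) for v in(-.017,.017)],"tab foot":[(u,.017,.12) for u in(.005,-.005)]}.items():
    print(nm,px("w_end2",[P(*q) for q in L]).round(1).tolist())
im=cv2.cvtColor(cv2.imread("pics/w_end2.png"),cv2.COLOR_BGR2GRAY)
for r in range(200,276,6): print(r,im[r,290:346:1][:52].tolist())
```

```text
front top [[317.7, 359.8], [318.3, 262.4], [318.5, 220.1]]
back top [[306.4, 359.8], [305.9, 262.4], [305.7, 220.1]]
front low [[317.9, 199.9], [308.6, 199.9]]
tab top [[330.5, 370.3], [331.9, 294.5], [306.1, 370.2], [305.7, 294.4]]
tab foot [[328.6, 262.5], [308.0, 262.4]]
200 [240, 240, 240, 241, 241, 241, 241, 242, 242, 241, 241, 240, 239, 238, 237, 238, 239, 240, 227, 207, 207, 203, 199, 197, 226, 237, 237, 236, 235, 236, 236, 238, 240, 240, 239, 239, 238, 238, 206, 150, 142, 143, 141, 140, 140, 138, 138, 138, 138, 141, 141, 141]
206 [239, 238, 239, 240, 240, 241, 240, 241, 241, 241, 240, 241, 241, 242, 242, 192, 65, 45, 44, 45, 43, 43, 44, 42, 44, 79, 156, 227, 239, 237, 236, 237, 204, 146, 138, 137, 139, 139, 141, 143, 144, 142, 142, 141, 140, 141, 144, 143, 141, 142, 141, 139]
212 [242, 241, 242, 240, 239, 240, 240, 239, 239, 239, 240, 241, 241, 241, 186, 63, 46, 46, 44, 44, 46, 45, 45, 45, 44, 62, 80, 119, 139, 140, 142, 144, 143, 143, 144, 141, 140, 139, 140, 140, 138, 138, 139, 139, 141, 144, 143, 144, 142, 140, 141, 141]
218 [239, 239, 238, 239, 240, 241, 242, 242, 242, 24
[... 1636 characters left out ...]
, 244, 243, 242, 242, 240, 188, 103, 102, 104, 91, 62, 43, 46, 45, 46, 45, 46, 46, 46, 45, 47, 46, 81, 120, 125, 116, 114, 115, 114, 114, 116, 114, 113, 100, 77, 65, 64, 66, 66, 66, 66, 65, 88, 205, 238, 238, 238, 237, 237]
266 [243, 242, 241, 240, 239, 238, 237, 239, 241, 243, 244, 231, 157, 62, 43, 44, 47, 65, 75, 77, 77, 76, 75, 78, 77, 76, 78, 77, 78, 78, 79, 78, 78, 76, 79, 78, 83, 79, 69, 63, 66, 64, 198, 237, 237, 237, 237, 237, 237, 236, 235, 236]
272 [239, 239, 240, 241, 242, 242, 242, 242, 241, 240, 239, 238, 237, 172, 41, 42, 53, 69, 75, 75, 75, 75, 77, 77, 76, 76, 77, 76, 76, 76, 78, 78, 78, 78, 78, 78, 78, 83, 201, 236, 238, 239, 240, 239, 239, 238, 238, 238, 238, 239, 239, 238]
```

In the closest look, the glass edge sits at a constant column of 315.0 in rows 230–260. That puts the mirror at about 0.832 rad in world coordinates, against a target of 0.829. I'm making a tiny trim, settling, and handing in.

Request:
arm_command(plan=[{"dp": [0,0,0],"spin": 0.003},{"dp": [0,0,0],"spin": 0},{"dp": [0,0,0],"spin": 0},{"dp": [0,0,0],"spin": 0},{"dp": [0,0,0],"spin": 0}])

```text
clock: 19.55
position: [0.5075, -0.087, 0.3026]
ee_rot: [0.362, 0.932, 0.0, 0.001]
ft_force: [5.0, 0.4, 1.2]
grip_width: 0.1
grasp_force: 88.3
```

Run:
```python
from h import *
go(.5075,-.087,.3026,.7395); print(manip.get_obs()["grasp_force"]); print(manip.hand_in())
```

```text
now [ 0.5075 -0.087   0.3026] 0.739872831402614 dp [-0.0337  0.0215 -0.0305] spin -0.00037283140261390457
88.30331325531006
the job is handed in; nothing more can be done
None
```

I handed the job in at about 20 s, with no verdict returned: the flange hangs released on the smaller stand's peg, plug facing the mirror, and the gripper holds the mirror turned about 0.73 rad, which by my measurements puts the plug within a few millimetres of the sight line (there was no bench-camera picture to check this).

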